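Take the lock-off plate out of the bench isolator and switch it on

ROBOT

A 6-joint arm with a two-finger parallel gripper is mounted at the origin on a cart in front of the work surface, level with it; the furniture and walls round the work are solid. World frame = base frame: x ahead of the robot, y to its left, z up, the work surface at z = 0. Lengths are in mm, angles in rad, forces in N, time in s.
With the tool pointing down it reaches from about 325 to 875 mm from the base axis. Payload 4.4 kg.
Tool frame: the origin (TCP) lies between the finger pads; the fingertips stand robot.tip_reach ahead of it and the grasp point (between the pads) lies 11 mm behind it (robot.tip_reach is the distance from the TCP to the fingertips, in mm); z points along the fingers, y is the direction in which the jaws open and shut (so a half turn about z gives the same grasp; the last joint's range is limited). The gripper opens to 85 mm and grips with 20 to 120 N. Pads are 22 mm wide; open, the fingers measure 114 mm over their backs; the gripper's body (76 mm by 85 mm) begins 54 mm behind the grasp point. The pads swing forward as they close: fully open they stand 13 mm farther back than shut.
Start: joints at [1.071, 0.207, 1.542, -0, 1.393, -0.15], TCP at [197.068, 540.177, 239.282] pointing down, gripper open.
Joint ranges: [-2.73, 2.73], [-0.86, 2.22], [0.23, 2.46], [-1.11, 4.25], [0.08, 2.63], [-2.82, 2.82]. Speed limits (rad/s): [2.79, 2.79, 3.14, 3.14, 3.14, 3.14].

INTERFACE

Orientations are given as a 3x3 rotation matrix whose columns are the frame's x, y, z axes.
In Python, from cell import robot gives the robot as it stands. The module is installed in compiled form; this text tells all that it offers.
- The arm moves only by the tool jog_arm, never from a script. Its argument "moves" is one flat list of numbers, 7 for each row, row after row: the shift along the tool's x, y, z in cm, then the turn, a rotation vector about the tool's x, y, z in rad, then the closure, from -1 (fully open) to 1 (shut), so that 0 is half open. In form: [tx, ty, tz, ax, ay, az, claw, tx, ty, tz, ax, ay, az, claw, ...]. A call has 1 to 12 rows; each row shifts and turns the commanded pose from where the row before left it, along the tool's axes as they then stand; what a row does not reach is not made up. A row lasts 1/10 s, in which the tool goes at most 50 mm and 8.59 degrees, less where a joint would pass 70% of its speed; a pose out of reach is approached as far as the arm can. A call with a gripper value outside its range is refused whole. The fingers move at their own pace and stop on an object; "newtons" is the grip in N (left out, the last holds). Time passes only in rows, so rows that do not move let the fingers close. It gives the time, the measured TCP pose, the force and the opening at its end, in the units of the state.
- robot.state(): the state, without advancing time (a new reading comes with each control period).
- robot.read_camera(name): name is "side" or "top"; returns (picture, depth): 384x512x3 uint8, red, green, blue; 384x512 float32, mm along the optical axis (not along the pixel's ray), 0 where there is no reading.
- robot.camera_info(name): a dict with "fx", "fy", "cx", "cy" (pixels), "k1" (the pictures are not rectified: a ray, as slopes to the right and down, at radius r is drawn at 1 + k1 r^2 times it, then the intrinsics apply), "R" (3x3) and "t" (3): a world point X has camera coordinates R X + t. Camera axes: x right, y down, z forward; pixel columns grow to the right and rows downward; lengths in mm; the calibration is good to about 2 mm. A picture is of the moment at which its call begins. camera_info takes no time and is no camera call.
- robot.hand_in(): hands the job in, once; it reports no verdict.
The state is a dict: "time": time; "q": joint angles; "dq": joint speeds; "effort": joint torques, N m; "tcp_pos": TCP position; "orientation": TCP orientation; "force": force on the tool from outside, world axes, zero at the start; "moment": the same for the moment, N m; "gripper_width": finger opening in mm.
Only numpy, scipy, OpenCV 4.12 (cv2) and the standard library are available. Lean on these libraries where they do the work, as an engineer would, in place of code of your own. Each camera call takes 0.05 s, during which the arm holds its last target. There are 200 camera calls.

TASK

The repair is done and the bench supply can go back on: lift the slotted lock-off plate straight up off the shaft behind the isolator's handle, put it into the empty clear tub, and let go of it. Then switch the isolator on: press the handle in towards the box, swing it about a quarter turn, from level to upright, and feel for the on notch, which lies a few degrees to one side or the other of upright: the handle must end sprung fully back out in that notch. Leave the tub standing, and do not disturb the oil bottle, the pliers and the roll of tape.

Things in the scene. Friction and masses are not known exactly. Their poses are not given: they have to be found in the camera images.
- isolator: Grey steel switch box fixed to the bench: 90 mm deep (x), 110 wide (y), 105 high, on a 4 mm foot plate 150 wide. Origin: centre of its underside; x points from its front to its back, y to its left as seen from the robot, z up. Its front is at x = -47 mm; two ribs (inner faces at y = +-31.5 mm, 9.5 mm proud, 23 to 93 mm above the bench) guide the plate's edges.
- shaft_front (a point): Point on the axis of the 20 mm steel shaft that comes level out of the box's front, where the handle's hub begins: 57 mm in front of the box's origin, 60 mm above the bench, axes as the box. The round black hub (27 mm radius) reaches 40 mm forward from here; the plate hangs in the 10 mm gap behind it.
- handle (a joint): Turn of the black lever handle: 0 = off, lever level to the box's left (+y); 1.571 = lever straight up (clockwise seen from the robot); end stops at -0.035 and 1.87. Keyed: it turns only while pressed in by 6.2 mm. The unseen on notch lies between 1.45 and 1.69, differently each time, and the handle springs out only within 0.045 rad of it; elsewhere it stays pressed in.
- spindle (a joint): How far handle and shaft are pressed in towards the box (along the box's +x), in m: 0 = sprung fully out, 0.008 = pressed home. A spring pushes it out with 5 N (when out) to 10 N (pressed home). With the lock-off plate in place it can be pressed in by only about 2 mm.
- handle_grip (a point): Middle of the lever, 84 mm from the shaft axis, where it can be gripped. The lever is 20 mm thick along the shaft, 20 mm high and ends 100 mm from the axis; sprung out, its middle lies 90 mm in front of the box's origin, with a 32 mm gap between lever and box front. The point's axes turn with the handle: x along the shaft towards the box, y along the lever outwards.
- lock_plate: Flat aluminium lock-off plate 60 mm wide (y), 8 thick (x), 132 tall (z), two 10 mm holes near its top corners; it hangs on the shaft by a slot 24 wide and 46 long, open below. Origin: middle of the slot's upper end; the plate reaches 86 mm above it (51 mm above the box's top) and 46 mm below. Clear of shaft and hub once lifted by 65 mm. 0.12 to 0.22 kg.
- plate_grip (a point): Point on the plate's middle line 65 mm above its origin, where it can be gripped across its 8 mm thickness (box's x) from above; the box's top is 30 mm below this point.
- plate_foot (a point): Point midway between the ends of the plate's two legs, 46 mm below its origin.
- tub: Empty round clear plastic tub with no lid, loose: 111 mm across at the rim, 112 mm high, inside about 80 mm across at the floor and 100 mm at the rim, floor 3 mm thick. Origin: centre of its underside, z up.
- oiler: Small white oil bottle with a black spout, 32 mm across, 95 mm high, standing loose; a bystander. Origin: centre of its underside.
- pliers: Pliers with red handles, 167 mm long, lying loose; a bystander. Origin: centre of its underside.
- tape_roll: Roll of tape, 96 mm across, 19 mm high, lying loose; a bystander. Origin: centre of its underside.
Mind the look-alikes: they are no part of the job. There is more than one size of the lock_plate; the job needs the larger.

How it is judged:
By the outcome, as a careful person would: the job done as asked, in the order asked, and still so for the second after the job is handed in, with the robot touching nothing.
It also fails if it takes over 67 s, if anything falls off the work surface, if the arm or the gripper's body presses on something with over 40 N, if the wrist force passes 120 N, or if a joint passes its speed limit or range.

## Working session

There is one attempt and no reset: what is moved stays moved. The work goes in short steps, Python scripts to look and compute and a tool call to move; the robot and the scene stay as the last step left them, time stands still between calls to the robot, and variables do not carry over. Pictures are saved under pics/ and viewed, about 8 in all and at most 12, crops included, and the job is handed in when it is done.

Besides the shell and the picture viewer there is one more tool, called after "Call:" as a command line: name --argument value ..., lists and objects as JSON in quotes. jog_arm: Moves the arm, as the interface text tells. Its arguments: {"type":"object","properties":{"moves":{"type":"array"},"newtons":{"type":"number"}},"required":["moves"]}

```bash
mkdir -p pics; cat > h.py <<'E'
import numpy as np, cv2
from cell import robot
def cam(n):
    p,d=robot.read_camera(n); return p,d,robot.camera_info(n)
def world(u,v,z,i):
    "pixels+depth -> world"
    K=np.array([[i['fx'],0,i['cx']],[0,i['fy'],i['cy']],[0,0,1]])
    pt=cv2.undistortPoints(np.array([[[u,v]]],float),K,np.array([i['k1'],0,0,0.]))[0,0]
    return np.array(i['R']).T@(np.array([pt[0]*z,pt[1]*z,z])-np.array(i['t']))
def cloud(d,i):
    K=np.array([[i['fx'],0,i['cx']],[0,i['fy'],i['cy']],[0,0,1]])
    v,u=np.mgrid[:384,:512]
    pt=cv2.undistortPoints(np.stack([u,v],-1).reshape(-1,1,2).astype(float),K,np.array([i['k1'],0,0,0.])).reshape(384,512,2)
    P=np.dstack([pt*d[...,None],d])-np.array(i['t'])
    return P@np.array(i['R'])
def proj(X,i):
    c=np.array(i['R'])@X+np.array(i['t']);s=c[:2]/c[2];f=1+i['k1']*(s@s)
    return s*f*[i['fx'],i['fy']]+[i['cx'],i['cy']]
E
python3 - <<'E'
from h import *
for n in('side','top'):
    p,d,i=cam(n); np.savez(n+'0.npz',p=p,d=d); cv2.imwrite(f'pics/{n}0.png',cv2.resize(p[...,::-1],(800,600)))
    print(n,i)
print(robot.state(),robot.tip_reach)
E
```

```text
side {'fx': 397.61766096388965, 'fy': 397.61766096388965, 'cx': 253.15059573854398, 'cy': 193.6992082797051, 'k1': -0.13163465643433375, 'R': array([[ 0.87632309, -0.48172253, -0.00111753],
       [-0.30493215, -0.55291686, -0.77543493],
       [ 0.37292657,  0.67987231, -0.6314265 ]]), 't': array([-362.9936882 ,  357.66654731,  662.90639872])}
top {'fx': 351.63756194446523, 'fy': 351.63756194446523, 'cx': 255.85678599610296, 'cy': 197.6104365813749, 'k1': -0.0630824566192161, 'R': array([[ 0.01111509, -0.99980051, -0.01659515],
       [-0.98535507, -0.00812743, -0.17032123],
       [ 0.17015238,  0.01824525, -0.98524884]]), 't': array([215.05690344, 545.68793034, 959.59162597])}
{'time': 0.1, 'q': array([ 1.07048977e+00,  2.07383044e-01,  1.54283526e+00, -1.78885993e-05,
        1.39350252e+00, -1.50511704e-01]), 'dq': array([ 9.24502186e-05, -8.62685153e-04, -2.69389728e-03,  6.19090714e-04,
       -4.32317100e-04,  1.45468047e-03]), 'effort': array([-6.79205982e-05, -3.84091723e+01, -2.92549753e+01, -1.60393924e-04,
        4.93019223e-03,  3.03330455e-05]), 'tcp_pos': array([196.7478866 , 539.5687119 , 238.20299623]), 'orientation': array([[-9.39443974e-01,  3.42701048e-01, -1.00542347e-03],
       [ 3.42702390e-01,  9.39442150e-01, -1.87578220e-03],
       [ 3.01704664e-04, -2.10675332e-03, -9.99997735e-01]]), 'force': array([ 0.10990474,  0.64640933, -0.01711302]), 'moment': array([-0.00794865,  0.00688093,  0.00625913]), 'gripper_width': 85.3854063625361} 8.0
```

View pics/side0.png

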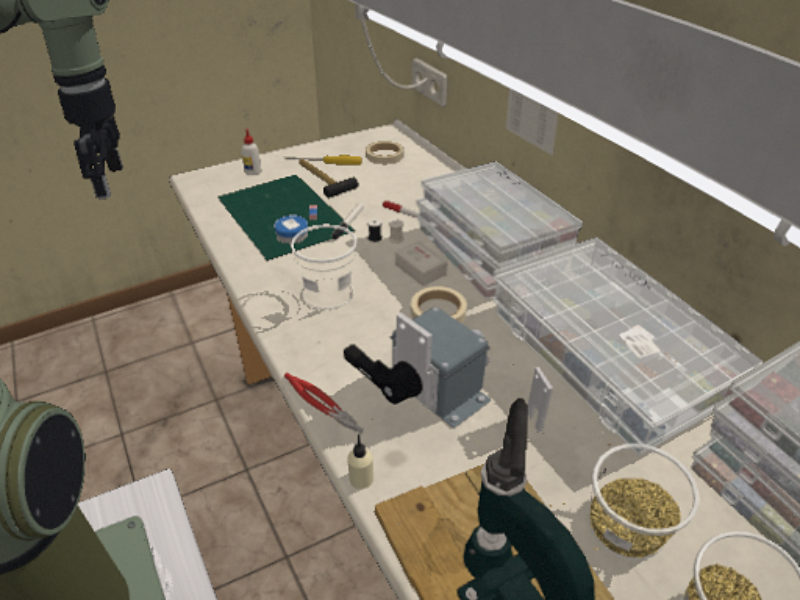

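View pics/top0.png

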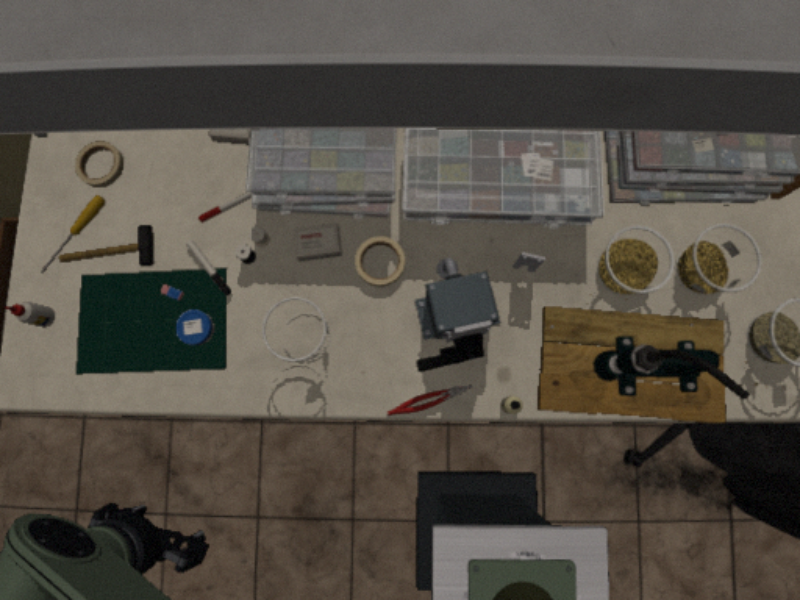

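Candidates, by 800x600 pixel:
- **Plate:** the plate on the isolator at side (412,345) is the larger one and hangs on the shaft. The small loose plate at side (540,400) is the look-alike.
- **Tub:** the empty one is at top (295,328) and side (325,265). The tubs at top (635,260), (715,260) and (785,330) hold parts.

Next I measure both and crop close.

```bash
python3 - <<'E'
from h import *
np.set_printoptions(precision=1,suppress=True)
S=np.load('side0.npz');T=np.load('top0.npz');iS=robot.camera_info('side');iT=robot.camera_info('top')
CS=cloud(S['d'],iS);CT=cloud(T['d'],iT)
def sel(C,d,r,z0,z1):
    (u0,v0,u1,v1)=[int(x*.64) for x in r]; m=np.zeros(d.shape,bool);m[v0:v1,u0:u1]=1
    return C[m&(d>0)&(C[...,2]>z0)&(C[...,2]<z1)]
def rect(P,t):
    r=cv2.minAreaRect(P[:,:2].astype(np.float32)); print(t,len(P),r,'med',np.median(P,0))
rect(sel(CT,T['d'],(410,255,505,345),98,112),'boxtop T')
rect(sel(CS,S['d'],(385,290,495,420),98,112),'boxtop S')
rect(sel(CS,S['d'],(385,300,440,400),118,165),'plate S')
rect(sel(CT,T['d'],(410,255,520,345),125,165),'plate T')
rect(sel(CT,T['d'],(410,330,490,375),60,80),'lever T')
rect(sel(CT,T['d'],(250,280,340,370),105,118),'tub rim T')
rect(sel(CS,S['d'],(280,215,370,310),104,118),'tub rim S')
rect(sel(CT,T['d'],(500,390,530,420),40,110),'oiler')
rect(sel(CT,T['d'],(380,380,475,420),6,60),'pliers')
for a in [(263,328),(328,328),(295,298),(295,360)]:
    u,v=np.array(a)*.64
    # ray plane z=112
    A=world(u,v,500,iT);B=world(u,v,1000,iT); print(a,A+(B-A)*(112-A[2])/(B[2]-A[2]))
c=S['p'][170:280,200:330,::-1];a=cv2.resize(c,None,fx=4,fy=4,interpolation=2)
cv2.imwrite('pics/c1.png',a)
E
```

```text
boxtop T 1287 ((543.4898681640625, 111.51882934570312), (101.30049133300781, 109.88689422607422), 12.93666934967041) med [547.5 113.6 105.3]
boxtop S 1163 ((541.9236450195312, 110.58567810058594), (101.02405548095703, 109.73188781738281), 13.374704360961914) med [551.9  94.8 105.7]
plate S 391 ((497.2813415527344, 101.67782592773438), (10.561399459838867, 62.3533821105957), 13.159171104431152) med [495.5  97.6 140.8]
plate T 109 ((498.12139892578125, 101.08950805664062), (8.447787284851074, 60.00606918334961), 12.912662506103516) med [496.6 101.  156. ]
lever T 400 ((474.64990234375, 130.0994873046875), (62.317138671875, 133.30848693847656), 13.513873100280762) med [455.3 132.5  71.7]
tub rim T 202 ((497.2528076171875, 401.799072265625), (109.21542358398438, 107.82571411132812), 47.22987365722656) med [497.5 403.7 112. ]
tub rim S 191 ((496.731201171875, 402.1226501464844), (111.78412628173828, 111.08130645751953), 23.91635513305664) med [491.7 393.5 112.7]
oiler 111 ((371.6913146972656, 16.654687881469727), (27.5910587310791, 32.328060150146484), 0.37117767333984375) med [371.7  19.4  54.2]
pliers 298 ((380.3959045410156, 165.1070556640625), (27.27395248413086, 162.7644500732422), 18.777719497680664) med [379.2 169.5   9.7]
(263, 328) [497.1 454.3 112. ]
(328, 328) [498.2 341.8 112. ]
(295, 298) [550.1 401.  112. ]
(295, 360) [442.7 396.4 112. ]
```

View pics/c1.png

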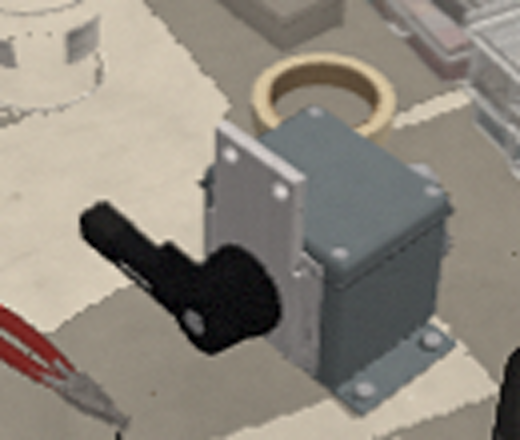

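The crop confirms the big plate with two holes on the shaft and the lever level to the left. The box yaw is about 13°, the plate is at (498,101) and the tub at (497,402). First I turn the jaws to the box's x, then move above the plate.

Call:
jog_arm --moves '[0,0,0,0,0,0.142,-1,0,0,0,0,0,0.142,-1,0,0,0,0,0,0.142,-1,0,0,0,0,0,0.142,-1,0,0,0,0,0,0.142,-1,0,0,0,0,0,0.142,-1,0,0,0,0,0,0.142,-1,0,0,0,0,0,0,-1]' --newtons 50

```text
time: 0.9
tcp_pos: [196.9, 539.8, 238.6]
orientation: [[-0.225, 0.974, -0.001], [0.974, 0.225, -0.001], [-0.001, -0.001, -1.0]]
force: [0.4, -0.9, 0.0]
gripper_width: 85.5
```

Call:
jog_arm --moves '[-4.12,1.62,0,0,0,0,-1,-4.12,1.62,0,0,0,0,-1,-4.12,1.62,0,0,0,0,-1,-4.12,1.62,0,0,0,0,-1,-4.12,1.62,0,0,0,0,-1,-4.12,1.62,0,0,0,0,-1,-4.12,1.62,0,0,0,0,-1,-4.12,1.62,0,0,0,0,-1,-4.12,1.62,0,0,0,0,-1,-4.12,1.62,0,0,0,0,-1,-4.12,1.62,0,0,0,0,-1,-4.12,1.62,0,0,0,0,-1]'

```text
time: 2.1
tcp_pos: [498.3, 100.5, 239.2]
orientation: [[-0.228, 0.974, -0.0], [0.974, 0.228, 0.0], [0.0, -0.0, -1.0]]
force: [0.4, 1.5, 0.1]
gripper_width: 85.4
```

Call:
jog_arm --moves '[0,0,0,0,0,0,-0.3,0,0,0,0,0,0,-0.3,0,0,0,0,0,0,-0.3]'

```text
time: 2.4
tcp_pos: [497.0, 102.9, 238.9]
orientation: [[-0.227, 0.974, -0.001], [0.974, 0.227, 0.0], [0.001, -0.001, -1.0]]
force: [-0.3, -0.4, 0.3]
gripper_width: 55.6
```

```bash
cat >> h.py <<'E'
BX=np.array([np.cos(.2275),np.sin(.2275),0]);BY=np.array([-BX[1],BX[0],0]);O=np.array([548.4,113.1,0])
def boxpt(x,y,z): return O+x*BX+y*BY+[0,0,z]
def go(t):
    s=robot.state();R=s['orientation']
    print('t',s['time'],'tcp',s['tcp_pos'].round(1),'box',[round(float((s['tcp_pos']-O)@b),1) for b in(BX,BY)],'w',round(s['gripper_width'],1),'F',s['force'].round(1),'q',s['q'].round(2))
    print('R',R.round(3).tolist()); 
    for p in t: print('tool delta cm',(R.T@(np.array(p)-s['tcp_pos'])/10).round(2))
E
python3 -c "
from h import *
go([boxpt(-52,0,190),boxpt(-52,0,127)])"
```

```text
t 2.4 tcp [497.  102.9 238.9] box [-52.4, 1.6] w 55.6 F [-0.3 -0.4  0.3] q [ 0.03  0.06  1.7   0.    1.38 -0.2 ]
R [[-0.227, 0.974, -0.001], [0.974, 0.227, 0.0], [0.001, -0.001, -1.0]]
tool delta cm [-0.17  0.04  4.89]
tool delta cm [-0.17  0.05 11.19]
```

Call:
jog_arm --moves '[-0.17,0.04,3,0,0,0,-0.3,0,0,3,0,0,0,-0.3,0,0,2.5,0,0,0,-0.3,0,0,1.5,0,0,0,-0.3,0,0,1.2,0,0,0,-0.3,0,0,0,0,0,0,-0.3]'

```text
time: 3.0
tcp_pos: [496.5, 101.7, 125.6]
orientation: [[-0.227, 0.974, -0.004], [0.974, 0.227, -0.0], [0.001, -0.004, -1.0]]
force: [-0.5, 0.2, -0.3]
gripper_width: 55.8
```

Call:
jog_arm --moves '[0,0,0,0,0,0,1,0,0,0,0,0,0,1,0,0,0,0,0,0,1,0,0,0,0,0,0,1,0,0,0,0,0,0,1,0,0,0,0,0,0,1,0,0,0,0,0,0,1]' --newtons 50

```text
time: 3.7
tcp_pos: [499.4, 100.6, 128.3]
orientation: [[-0.225, 0.974, 0.002], [0.974, 0.225, 0.0], [-0.0, 0.002, -1.0]]
force: [0.7, -0.7, 5.5]
gripper_width: 7.2
```

Call:
jog_arm --moves '[0,0,-0.5,0,0,0,1,0,0,-1,0,0,0,1,0,0,-1,0,0,0,1,0,0,-1.5,0,0,0,1,0,0,-1.5,0,0,0,1,0,0,-1.5,0,0,0,1,0,0,-1.5,0,0,0,1,0,0,-2,0,0,0,1,0,0,-2,0,0,0,1,0,0,0,0,0,0,1]'

```text
time: 4.7
tcp_pos: [500.5, 100.7, 256.1]
orientation: [[-0.225, 0.974, 0.007], [0.974, 0.225, 0.0], [-0.002, 0.007, -1.0]]
force: [0.8, -0.3, -1.2]
gripper_width: 7.4
```

```bash
python3 - <<'E'
from h import *
go([[497,402,255]])
p,d,i=cam('side');cv2.imwrite('pics/s1.png',cv2.resize(p[80:290,140:340,::-1],None,fx=2.8,fy=2.8,interpolation=2))
E
```

```text
t 4.7 tcp [500.5 100.7 256.1] box [-49.5, -1.3] w 7.4 F [ 0.8 -0.3 -1.2] q [ 0.03  0.05  1.68 -0.    1.4  -0.2 ]
R [[-0.225, 0.974, 0.007], [0.974, 0.225, 0.0], [-0.002, 0.007, -1.0]]
tool delta cm [29.44  6.44  0.11]
```

View pics/s1.png

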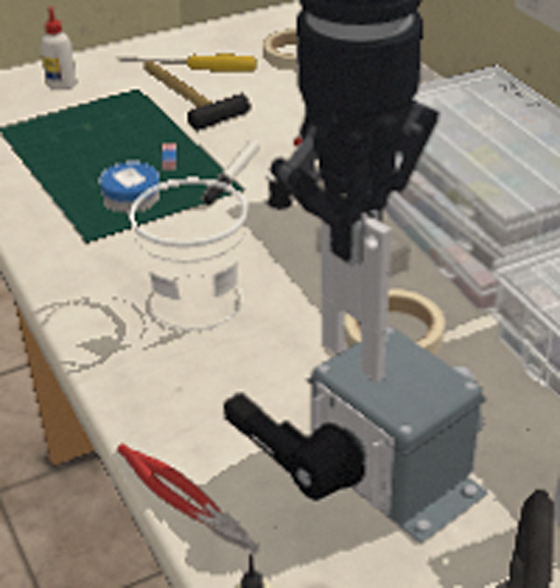

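The picture shows the plate hanging upright, with its legs clear above the shaft and box. Next stop is above the tub.

Call:
jog_arm --moves '[2,0.4,0,0,0,0,1,4,0.9,0,0,0,0,1,4,0.9,0,0,0,0,1,4,0.9,0,0,0,0,1,4,0.9,0,0,0,0,1,4,0.9,0,0,0,0,1,4,0.9,0,0,0,0,1,2.4,0.5,0,0,0,0,1,1,0.14,0,0,0,0,1,0,0,0,0,0,0,1,0,0,0,0,0,0,1]'

```text
time: 5.85
tcp_pos: [494.8, 400.2, 251.3]
orientation: [[-0.225, 0.974, -0.002], [0.974, 0.225, -0.002], [-0.002, -0.002, -1.0]]
force: [0.4, -0.2, -1.6]
gripper_width: 7.9
```

Call:
jog_arm --moves '[0,0,2,0,0,0,1,0,0,2.5,0,0,0,1,0,0,2.5,0,0,0,1,0,0,2.5,0,0,0,1,0,0,2,0,0,0,1,0,0,1.5,0,0,0,1,0,0,0.8,0,0,0,1,0,0,0.3,0,0,0,1,0,0,0,0,0,0,1]'

```text
time: 6.75
tcp_pos: [495.5, 401.4, 111.7]
orientation: [[-0.225, 0.974, 0.001], [0.974, 0.225, 0.0], [0.0, 0.001, -1.0]]
force: [0.3, -1.0, -1.6]
gripper_width: 7.4
```

Call:
jog_arm --moves '[0,0,0.3,0,0,0,1,0,0,0.2,0,0,0,1,0,0,0,0,0,0,1]'

```text
time: 7.05
tcp_pos: [495.9, 402.2, 107.7]
orientation: [[-0.225, 0.974, 0.002], [0.974, 0.225, 0.001], [0.001, 0.002, -1.0]]
force: [-0.5, -0.1, 2.2]
gripper_width: 7.4
```

Call:
jog_arm --moves '[0,0,0,0,0,0,0.4,0,0,0,0,0,0,0.4,0,0,0,0,0,0,0.4,0,0,0,0,0,0,0.4,0,0,0,0,0,0,0.4]'

```text
time: 7.55
tcp_pos: [495.1, 401.6, 106.2]
orientation: [[-0.225, 0.974, -0.0], [0.974, 0.225, -0.0], [-0.0, -0.0, -1.0]]
force: [0.6, -0.3, -0.5]
gripper_width: 25.6
```

```bash
python3 - <<'E'
from h import *
go([])
p,d,i=cam('side');cv2.imwrite('pics/s2.png',cv2.resize(p[80:290,140:340,::-1],None,fx=2.8,fy=2.8,interpolation=2))
E
```

```text
t 7.55 tcp [495.1 401.6 106.2] box [13.1, 293.1] w 25.6 F [ 0.6 -0.3 -0.5] q [ 0.55  0.47  1.49 -0.    1.19  0.32]
R [[-0.225, 0.974, -0.0], [0.974, 0.225, -0.0], [-0.0, -0.0, -1.0]]
```

View pics/s2.png

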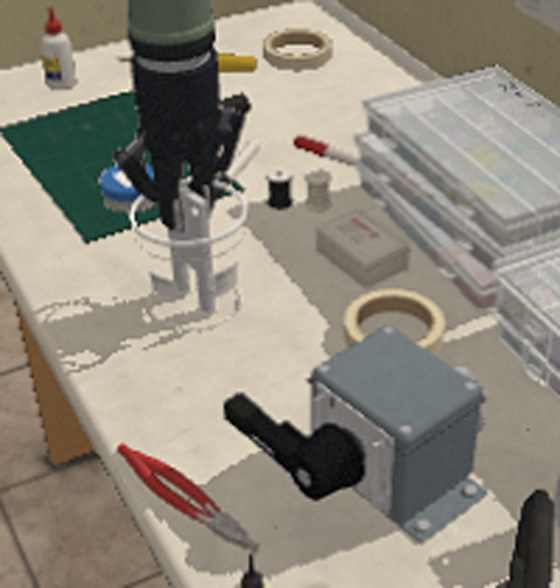

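The plate stands in the tub on its legs with the jaws open around it. I raise the gripper next.

Call:
jog_arm --moves '[0,0,-0.5,0,0,0,0.4,0,0,-1,0,0,0,0.4,0,0,-1.5,0,0,0,0.4,0,0,-2.5,0,0,0,0.4,0,0,-3,0,0,0,0.4,0,0,-3,0,0,0,0.4,0,0,0,0,0,0,0.1]'

```text
time: 8.3
tcp_pos: [498.5, 403.8, 229.5]
orientation: [[-0.225, 0.974, 0.012], [0.974, 0.225, 0.007], [0.004, 0.013, -1.0]]
force: [0.3, 0.3, 1.2]
gripper_width: 38.0
```

```bash
python3 - <<'E'
from h import *
p,d,i=cam('side');C=cloud(d,i)
# lever end region: dark pts
m=(d>0)&(p.max(2)<70)&(C[...,2]>45)&(C[...,2]<80)
L=np.stack([(C-O)@BX,(C-O)@BY,C[...,2]],-1)[m]
L=L[(L[:,0]>-130)&(L[:,0]<-70)&(L[:,1]>60)&(L[:,1]<115)]
print(len(L),np.percentile(L,[2,50,98],axis=0).round(1))
pl=C[140:200,180:232]; dd=d[140:200,180:232]
k=(dd>0)&(pl[...,2]>114)&(pl[...,2]<150); print('plate top pts',k.sum(),np.percentile(pl[k],[2,50,98],axis=0).round(1))
go([boxpt(-90,84,200),boxpt(-90,84,49)])
E
```

```text
137 [[-100.5   60.7   56.7]
 [ -96.4   78.3   71.6]
 [ -83.4   95.9   75.4]]
plate top pts 179 [[443.5 349.9 114.2]
 [493.  396.3 124.7]
 [532.7 445.5 138. ]]
t 8.35 tcp [497.3 402.9 226.5] box [15.5, 293.9] w 38.3 F [-0.6  0.2  0.1] q [ 0.55  0.35  1.39 -0.    1.39  0.32]
R [[-0.225, 0.974, 0.008], [0.974, 0.225, 0.005], [0.003, 0.009, -1.0]]
tool delta cm [-21.   -10.57   2.5 ]
tool delta cm [-21.05 -10.7   17.6 ]
```

Call:
jog_arm --moves '[-3,-1.5,0,0,0,0,0.1,-3,-1.5,0,0,0,0,0.1,-3,-1.5,0,0,0,0,0.1,-3,-1.5,0,0,0,0,0.1,-3,-1.5,0,0,0,0,0.1,-3,-1.5,0,0,0,0,0.1,-3,-1.6,0,0,0,0,0.1,0,0,2.5,0,0,0,0.1,0,0,2.5,0,0,0,0.1,0,0,2.5,0,0,0,0.1,0,0,2,0,0,0,0.1,0,0,0,0,0,0,0.1]'

```text
time: 9.55
tcp_pos: [435.4, 172.3, 122.7]
orientation: [[-0.225, 0.974, -0.009], [0.974, 0.225, -0.002], [0.0, -0.009, -1.0]]
force: [-0.1, 0.1, -0.6]
gripper_width: 38.8
```

```bash
python3 - <<'E'
from h import *
go([boxpt(-90,84,49)])
E
```

```text
t 9.55 tcp [435.4 172.3 122.7] box [-96.7, 83.2] w 38.8 F [-0.1  0.1 -0.6] q [ 0.19  0.12  1.9   0.    1.13 -0.04]
R [[-0.225, 0.974, -0.009], [0.974, 0.225, -0.002], [0.0, -0.009, -1.0]]
tool delta cm [0.08 0.73 7.36]
```

Call:
jog_arm --moves '[0,0.6,0,0,0,0,0.1,0,0,0,0,0,0,0.1,0,0,0,0,0,0,0.1]'

```text
time: 9.85
tcp_pos: [446.3, 174.8, 127.7]
orientation: [[-0.225, 0.974, 0.003], [0.974, 0.225, 0.001], [-0.0, 0.003, -1.0]]
force: [0.4, -0.5, -0.1]
gripper_width: 38.4
```

```bash
python3 - <<'E'
from h import *
go([boxpt(-90,84,49)])
E
```

```text
t 9.85 tcp [446.3 174.8 127.7] box [-85.5, 83.1] w 38.4 F [ 0.4 -0.5 -0.1] q [ 0.19  0.13  1.88  0.    1.13 -0.03]
R [[-0.225, 0.974, 0.003], [0.974, 0.225, 0.001], [-0.0, 0.003, -1.0]]
tool delta cm [ 0.09 -0.47  7.87]
```

Call:
jog_arm --moves '[0.1,-0.45,0,0,0,0,0.1,0,0,2,0,0,0,0.1,0,0,2,0,0,0,0.1,0,0,2,0,0,0,0.1,0,0,1.2,0,0,0,0.1,0,0,0.6,0,0,0,0.1,0,0,0,0,0,0,0.1,0,0,0,0,0,0,0.1,0,0,0,0,0,0,0.1]'

```text
time: 10.75
tcp_pos: [441.3, 174.7, 49.3]
orientation: [[-0.225, 0.974, 0.002], [0.974, 0.225, 0.0], [-0.0, 0.002, -1.0]]
force: [-0.5, -0.2, -0.4]
gripper_width: 38.2
```

```bash
python3 - <<'E'
from h import *
go([boxpt(-90,84,49)])
p,d,i=cam('side');cv2.imwrite('pics/s3.png',cv2.resize(p[80:290,140:340,::-1],None,fx=2.8,fy=2.8,interpolation=2))
E
```

```text
t 10.75 tcp [441.3 174.7  49.3] box [-90.5, 84.1] w 38.2 F [-0.5 -0.2 -0.4] q [ 0.19  0.25  1.94  0.    0.95 -0.03]
R [[-0.225, 0.974, 0.002], [0.974, 0.225, 0.0], [-0.0, 0.002, -1.0]]
tool delta cm [-0.01  0.05  0.03]
```

View pics/s3.png

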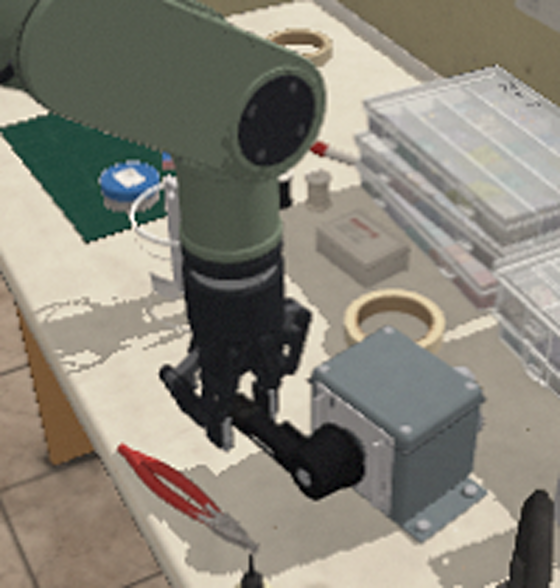

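The jaws straddle the lever. I close on it gently and press in.

Call:
jog_arm --moves '[0,0,0,0,0,0,1,0,0,0,0,0,0,1,0,0,0,0,0,0,1,0,0,0,0,0,0,1,0,0,0,0,0,0,1]' --newtons 45

```text
time: 11.3
tcp_pos: [442.2, 174.8, 49.1]
orientation: [[-0.225, 0.974, 0.004], [0.974, 0.225, 0.001], [-0.0, 0.004, -1.0]]
force: [5.2, 1.2, 0.2]
gripper_width: 19.2
```

Call:
jog_arm --moves '[0,0.25,0,0,0,0,1,0,0.25,0,0,0,0,1,0,0.25,0,0,0,0,1,0,0,0,0,0,0,1,0,0,0,0,0,0,1]'

```text
time: 11.8
tcp_pos: [444.5, 175.7, 47.7]
orientation: [[-0.225, 0.974, -0.007], [0.974, 0.225, -0.001], [0.0, -0.007, -1.0]]
force: [-6.1, -0.3, 7.6]
gripper_width: 19.6
```

```bash
python3 -c "
from h import *
go([])"
```

```text
t 11.8 tcp [444.5 175.7  47.7] box [-87.1, 84.5] w 19.6 F [-6.1 -0.3  7.6] q [ 0.2   0.27  1.92 -0.    0.96 -0.03]
R [[-0.225, 0.974, -0.007], [0.974, 0.225, -0.001], [0.0, -0.007, -1.0]]
```

Call:
jog_arm --moves '[0,0.2,0,0,0,0,1,0,0.2,0,0,0,0,1,0,0,0,0,0,0,1,0,0,0,0,0,0,1,0,0,0,0,0,0,1]'

```text
time: 12.3
tcp_pos: [447.1, 176.4, 47.2]
orientation: [[-0.225, 0.974, -0.01], [0.974, 0.225, -0.002], [0.0, -0.01, -1.0]]
force: [-6.7, -0.7, 7.3]
gripper_width: 19.4
```

```bash
python3 -c "
from h import *
go([])"
```

```text
t 12.3 tcp [447.1 176.4  47.2] box [-84.4, 84.5] w 19.4 F [-6.7 -0.7  7.3] q [ 0.2   0.27  1.91 -0.    0.96 -0.03]
R [[-0.225, 0.974, -0.01], [0.974, 0.225, -0.002], [0.0, -0.01, -1.0]]
```

Call:
jog_arm --moves '[0,0.2,0,0,0,0,1,0,0.2,0,0,0,0,1,0,0,0,0,0,0,1,0,0,0,0,0,0,1]'

```text
time: 12.7
tcp_pos: [449.8, 177.1, 46.7]
orientation: [[-0.225, 0.974, -0.012], [0.974, 0.225, -0.003], [0.0, -0.013, -1.0]]
force: [-8.5, -0.0, 7.6]
gripper_width: 19.9
```

```bash
python3 -c "
from h import *
go([])"
```

```text
t 12.7 tcp [449.8 177.1  46.7] box [-81.6, 84.6] w 19.9 F [-8.5 -0.   7.6] q [ 0.2   0.28  1.91 -0.    0.97 -0.03]
R [[-0.225, 0.974, -0.012], [0.974, 0.225, -0.003], [0.0, -0.013, -1.0]]
```

Pressed home, about 8 mm in. I swing along the 84 mm arc and let the lever pivot between the pads, starting with the first part.

Call:
jog_arm --moves '[0,0,-0.42,0,0,0,1,-0.04,0,-0.42,0,0,0,1,-0.06,0,-0.42,0,0,0,1,-0.07,0,-0.41,0,0,0,1,-0.21,0,-0.81,0,0,0,1,-0.28,0,-0.79,0,0,0,1,0,0,0,0,0,0,1,0,0,0,0,0,0,1]'

```text
time: 13.5
tcp_pos: [450.9, 170.7, 78.6]
orientation: [[-0.225, 0.974, -0.013], [0.974, 0.225, -0.002], [0.001, -0.014, -1.0]]
force: [-8.1, -1.3, -1.3]
gripper_width: 19.0
```

```bash
python3 -c "
from h import *
go([])"
```

```text
t 13.5 tcp [450.9 170.7  78.6] box [-82.0, 78.1] w 19.0 F [-8.1 -1.3 -1.3] q [ 0.18  0.22  1.89  0.    1.04 -0.05]
R [[-0.225, 0.974, -0.013], [0.974, 0.225, -0.002], [0.001, -0.014, -1.0]]
```

Call:
jog_arm --moves '[-0.37,0,-0.76,0,0,0,1,-0.44,0,-0.71,0,0,0,1,-0.51,0,-0.67,0,0,0,1,-0.57,0,-0.62,0,0,0,1,-0.63,0,-0.55,0,0,0,1,-0.68,0,-0.49,0,0,0,1,-0.73,0,-0.42,0,0,0,1,-0.77,0,-0.34,0,0,0,1,0,0,0,0,0,0,1,0,0,0,0,0,0,1]'

```text
time: 14.5
tcp_pos: [461.2, 126.2, 124.0]
orientation: [[-0.225, 0.974, -0.015], [0.974, 0.225, 0.001], [0.004, -0.014, -1.0]]
force: [-10.2, 1.1, -2.7]
gripper_width: 19.4
```

```bash
python3 -c "
from h import *
go([])"
```

```text
t 14.5 tcp [461.2 126.2 124. ] box [-82.0, 32.4] w 19.4 F [-10.2   1.1  -2.7] q [ 0.08  0.14  1.88  0.    1.14 -0.14]
R [[-0.225, 0.974, -0.015], [0.974, 0.225, 0.001], [0.004, -0.014, -1.0]]
```

The lever is at about 1.16 rad with low forces. I swing on to about 1.36, then take off the press so that the handle can pop out at the notch.

Call:
jog_arm --moves '[-0.77,0,-0.3,0,0,0,1,-0.75,0,-0.24,0,0,0,1,0,0,0,0,0,0,1,0,0,0,0,0,0,1,0,-0.4,0,0,0,0,1,0,-0.4,0,0,0,0,1,0,-0.4,0,0,0,0,1,0,0,0,0,0,0,1,0,0,0,0,0,0,1]'

```text
time: 15.4
tcp_pos: [463.6, 109.7, 129.3]
orientation: [[-0.224, 0.975, 0.011], [0.975, 0.223, 0.004], [0.002, 0.012, -1.0]]
force: [25.4, 7.9, -36.0]
gripper_width: 19.3
```

```bash
python3 -c "
from h import *
go([])"
```

```text
t 15.4 tcp [463.6 109.7 129.3] box [-83.3, 15.8] w 19.3 F [ 25.4   7.9 -36. ] q [ 0.05  0.12  1.89  0.    1.12 -0.18]
R [[-0.224, 0.975, 0.011], [0.975, 0.223, 0.004], [0.002, 0.012, -1.0]]
```

It stays keyed, but the outward pull is stronger than needed. I ease it a little and sweep slowly.

Call:
jog_arm --moves '[0,0.5,0,0,0,0,1,-0.25,0,-0.04,0,0,0,1,-0.25,0,-0.04,0,0,0,1,0,0,0,0,0,0,1,0,0,0,0,0,0,1]'

```text
time: 15.9
tcp_pos: [464.9, 106.0, 130.4]
orientation: [[-0.224, 0.975, -0.0], [0.975, 0.224, 0.004], [0.004, 0.0, -1.0]]
force: [7.3, 7.4, -19.6]
gripper_width: 19.3
```

```bash
python3 -c "
from h import *
go([])"
```

```text
t 15.9 tcp [464.9 106.  130.4] box [-83.0, 11.9] w 19.3 F [  7.3   7.4 -19.6] q [ 0.04  0.12  1.88  0.    1.14 -0.19]
R [[-0.224, 0.975, -0.0], [0.975, 0.224, 0.004], [0.004, 0.0, -1.0]]
```

Call:
jog_arm --moves '[-0.2,0,0.2,0,0,0,1,-0.2,0,0,0,0,0,1,0,0,0,0,0,0,1,0,0,0,0,0,0,1]'

```text
time: 16.3
tcp_pos: [465.6, 102.9, 130.6]
orientation: [[-0.225, 0.974, -0.001], [0.974, 0.225, 0.005], [0.005, 0.0, -1.0]]
force: [0.7, 7.4, -5.3]
gripper_width: 18.9
```

Call:
jog_arm --moves '[-0.2,0,0,0,0,0,1,-0.2,0,0,0,0,0,1,0,0,0,0,0,0,1,0,0,0,0,0,0,1]'

```text
time: 16.7
tcp_pos: [466.5, 99.1, 130.9]
orientation: [[-0.225, 0.974, -0.001], [0.974, 0.225, 0.005], [0.005, 0.0, -1.0]]
force: [-0.7, 8.3, -3.6]
gripper_width: 19.0
```

```bash
python3 -c "
from h import *
go([])"
```

```text
t 16.7 tcp [466.5  99.1 130.9] box [-82.9, 4.9] w 19.0 F [-0.7  8.3 -3.6] q [ 0.02  0.12  1.88  0.01  1.14 -0.21]
R [[-0.225, 0.974, -0.001], [0.974, 0.225, 0.005], [0.005, 0.0, -1.0]]
```

Call:
jog_arm --moves '[-0.2,-0.3,0,0,0,0,1,-0.1,0,0,0,0,0,1,0,0,0,0,0,0,1,0,0,0,0,0,0,1]'

```text
time: 17.1
tcp_pos: [466.9, 96.3, 131.2]
orientation: [[-0.224, 0.975, 0.005], [0.975, 0.224, 0.007], [0.006, 0.007, -1.0]]
force: [6.6, 11.2, -9.2]
gripper_width: 19.3
```

Call:
jog_arm --moves '[-0.2,0,0,0,0,0,1,-0.1,0,0,0,0,0,1,0,0,0,0,0,0,1,0,0,0,0,0,0,1]'

```text
time: 17.5
tcp_pos: [467.5, 93.5, 131.3]
orientation: [[-0.224, 0.975, 0.005], [0.975, 0.224, 0.008], [0.006, 0.007, -1.0]]
force: [6.4, 11.1, -8.7]
gripper_width: 19.8
```

```bash
python3 -c "
from h import *
go([])"
```

```text
t 17.5 tcp [467.5  93.5 131.3] box [-83.3, -0.9] w 19.8 F [ 6.4 11.1 -8.7] q [ 0.01  0.12  1.89  0.01  1.13 -0.22]
R [[-0.224, 0.975, 0.005], [0.975, 0.224, 0.008], [0.006, 0.007, -1.0]]
```

Call:
jog_arm --moves '[-0.2,0,0,0,0,0,1,-0.1,0,0,0,0,0,1,0,0,0,0,0,0,1,0,0,0,0,0,0,1]'

```text
time: 17.9
tcp_pos: [468.1, 90.3, 131.4]
orientation: [[-0.224, 0.975, 0.005], [0.975, 0.224, 0.007], [0.006, 0.007, -1.0]]
force: [7.2, 10.7, -7.3]
gripper_width: 19.2
```

Call:
jog_arm --moves '[-0.2,0,0,0,0,0,1,-0.1,0,0,0,0,0,1,0,0,0,0,0,0,1,0,0,0,0,0,0,1]'

```text
time: 18.3
tcp_pos: [468.7, 87.4, 131.3]
orientation: [[-0.224, 0.975, 0.005], [0.975, 0.224, 0.007], [0.006, 0.006, -1.0]]
force: [6.0, 11.9, -6.8]
gripper_width: 19.6
```

```bash
python3 -c "
from h import *
go([])"
```

```text
t 18.3 tcp [468.7  87.4 131.3] box [-83.4, -7.1] w 19.6 F [ 6.  11.9 -6.8] q [-0.    0.12  1.89  0.01  1.13 -0.23]
R [[-0.224, 0.975, 0.005], [0.975, 0.224, 0.007], [0.006, 0.006, -1.0]]
```

Call:
jog_arm --moves '[-0.2,0,0,0,0,0,1,-0.1,0,0,0,0,0,1,0,0,0,0,0,0,1,0,0,0,0,0,0,1]'

```text
time: 18.7
tcp_pos: [469.2, 84.8, 131.2]
orientation: [[-0.224, 0.975, 0.004], [0.974, 0.224, 0.007], [0.006, 0.006, -1.0]]
force: [6.7, 13.0, -6.5]
gripper_width: 19.2
```

Call:
jog_arm --moves '[-0.2,0,0,0,0,0,1,-0.1,0,0,0,0,0,1,0,0,0,0,0,0,1,0,0,0,0,0,0,1]'

```text
time: 19.1
tcp_pos: [469.2, 81.4, 131.0]
orientation: [[-0.224, 0.974, 0.003], [0.974, 0.224, 0.007], [0.006, 0.004, -1.0]]
force: [4.9, 10.6, -6.4]
gripper_width: 19.1
```

```bash
python3 - <<'E'
from h import *
go([])
p,d,i=cam('side');cv2.imwrite('pics/s4.png',cv2.resize(p[130:280,220:350,::-1],None,fx=4,fy=4,interpolation=2))
E
```

```text
t 19.1 tcp [469.2  81.4 131. ] box [-84.3, -13.0] w 19.1 F [ 4.9 10.6 -6.4] q [-0.01  0.12  1.89  0.01  1.13 -0.24]
R [[-0.224, 0.974, 0.003], [0.974, 0.224, 0.007], [0.006, 0.004, -1.0]]
```

View pics/s4.png

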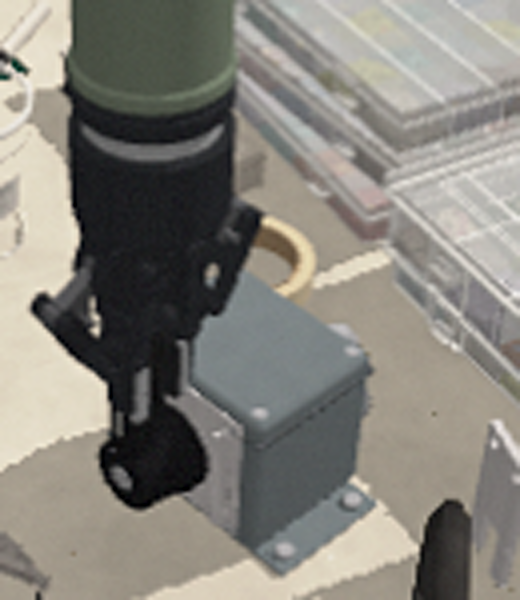

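The lever is upright in the jaws and has not clearly popped out. I release it and look at its actual angle and depth.

Call:
jog_arm --moves '[0,0,0,0,0,0,0.2,0,0,0,0,0,0,0.2,0,0,0,0,0,0,0.2,0,0,-1.5,0,0,0,0.2,0,0,-3,0,0,0,0.2,0,0,-3,0,0,0,0.2,0,0,-2,0,0,0,0.2,2.5,0,0,0,0,0,0.2,3,0,0,0,0,0,0.2,0,0,0,0,0,0,0.2]'

```text
time: 20.15
tcp_pos: [455.3, 133.8, 226.5]
orientation: [[-0.228, 0.974, 0.001], [0.974, 0.228, 0.001], [0.001, 0.001, -1.0]]
force: [0.6, -0.6, -0.5]
gripper_width: 34.4
```

```bash
cat >> h.py <<'E'
def lever(save=None):
    for n in('side','top'):
        p,d,i=cam(n);C=cloud(d,i)
        L=np.stack([(C-O)@BX,(C-O)@BY,C[...,2]],-1)
        m=(d>0)&(p.max(2)<75)&(L[...,0]>-115)&(L[...,0]<-70)&(abs(L[...,1])<60)&(L[...,2]>95)&(L[...,2]<170)
        Q=L[m]
        if len(Q)<10: print(n,'few',len(Q));continue
        print(n,len(Q),np.percentile(Q,[3,50,97],axis=0).round(1).tolist())
        f=np.polyfit(Q[:,2]-60,Q[:,1],1);print('  centroid angle',round(float(np.arctan2(Q[:,2].mean()-60,Q[:,1].mean())),3))
        t=Q[Q[:,2]>155]; 
        if len(t): print('  top face',len(t),np.percentile(t,[3,50,97],axis=0).round(1).tolist())
        if save==n: cv2.imwrite('pics/lev_%d.png'%int(robot.state()['time']*10),cv2.resize(p[130:280,220:350,::-1],None,fx=4,fy=4,interpolation=2))
E
python3 -c "
from h import *
go([]);lever('side')"; ls pics
```

```text
t 20.15 tcp [455.3 133.8 226.5] box [-86.0, 41.2] w 34.4 F [ 0.6 -0.6 -0.5] q [ 0.1   0.    1.8   0.    1.34 -0.13]
R [[-0.228, 0.974, 0.001], [0.974, 0.228, 0.001], [0.001, 0.001, -1.0]]
side 303 [[-95.4, -12.0, 97.7], [-90.4, -8.8, 137.4], [-77.0, 5.4, 161.7]]
  centroid angle 1.654
  top face 79 [[-95.2, -11.9, 155.5], [-87.6, -5.2, 160.0], [-77.4, 5.3, 162.1]]
top few 0
c1.png
lev_202.png
s1.png
s2.png
s3.png
s4.png
side0.png
top0.png
```

View pics/lev_202.png

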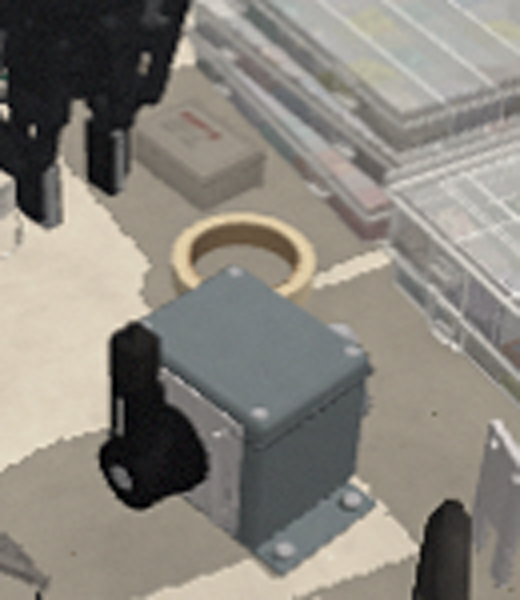

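The lever is upright at about 1.60 rad and still pressed in by about 5–6 mm, so the pads had slipped. I turn the gripper 90°, put the jaws loosely either side of the lever with x free, and sweep it sideways.

Call:
jog_arm --moves '[0,0,0,0,0,0.143,0.3,0,0,0,0,0,0.143,0.3,0,0,0,0,0,0.143,0.3,0,0,0,0,0,0.143,0.3,0,0,0,0,0,0.143,0.3,0,0,0,0,0,0.143,0.3,0,0,0,0,0,0.143,0.3,0,0,0,0,0,0.143,0.3,0,0,0,0,0,0.143,0.3,0,0,0,0,0,0.143,0.3,0,0,0,0,0,0.141,0.3]'

```text
time: 21.35
tcp_pos: [456.1, 130.7, 225.8]
orientation: [[0.976, 0.218, 0.0], [0.218, -0.976, -0.001], [-0.0, 0.001, -1.0]]
force: [-0.7, -0.1, -1.0]
gripper_width: 30.1
```

Call:
jog_arm --moves '[-0.2,1.5,0,0,0,0,0.3,-0.2,1.5,0,0,0,0,0.3,0,1.2,0,0,0,0,0.3,0,0.2,0,0,0,0,0.3,0,0,0,0,0,0,0.3,0,0,0,0,0,0,0.3,0,0,0,0,0,0,0.3]'

```text
time: 22.05
tcp_pos: [461.7, 88.6, 225.8]
orientation: [[0.974, 0.225, -0.0], [0.225, -0.974, 0.0], [-0.0, -0.0, -1.0]]
force: [-0.8, 0.2, 0.4]
gripper_width: 30.4
```

```bash
python3 -c "
from h import *
go([boxpt(-90,-3,190),boxpt(-90,-3,133)])"
```

```text
t 22.05 tcp [461.7  88.6 225.8] box [-90.0, -4.3] w 30.4 F [-0.8  0.2  0.4] q [ 0.01 -0.01  1.81  0.    1.34  1.35]
R [[0.974, 0.225, -0.0], [0.225, -0.974, 0.0], [-0.0, -0.0, -1.0]]
tool delta cm [ 0.   -0.13  3.58]
tool delta cm [ 0.   -0.13  9.28]
```

Call:
jog_arm --moves '[0,-0.1,2,0,0,0,0.3,0,0,2,0,0,0,0.3,0,0,1.5,0,0,0,0.3,0,0,1.2,0,0,0,0.3,0,0,1.2,0,0,0,0.3,0,0,1,0,0,0,0.3,0,0,0.4,0,0,0,0.3,0,0,0,0,0,0,0.42,0,0,0,0,0,0,0.42]'

```text
time: 22.95
tcp_pos: [461.4, 89.6, 132.8]
orientation: [[0.974, 0.225, -0.001], [0.225, -0.974, 0.001], [-0.0, -0.001, -1.0]]
force: [-0.5, 1.9, -1.6]
gripper_width: 24.4
```

```bash
python3 -c "
from h import *
go([])"
```

```text
t 22.95 tcp [461.4  89.6 132.8] box [-90.1, -3.3] w 24.4 F [-0.5  1.9 -1.6] q [0.01 0.1  1.9  0.   1.14 1.35]
R [[0.974, 0.225, -0.001], [0.225, -0.974, 0.001], [-0.0, -0.001, -1.0]]
```

Call:
jog_arm --moves '[0,0.2,0,0,0,0,0.42,0,0.2,0,0,0,0,0.42,0,0,0,0,0,0,0.42]'

```text
time: 23.25
tcp_pos: [462.6, 85.1, 133.2]
orientation: [[0.974, 0.225, 0.0], [0.225, -0.974, -0.0], [0.0, 0.0, -1.0]]
force: [-1.8, 1.6, 0.6]
gripper_width: 24.9
```

Call:
jog_arm --moves '[0,0.15,0,0,0,0,0.42,0,0.15,0,0,0,0,0.42,0,0,0,0,0,0,0.42]'

```text
time: 23.55
tcp_pos: [463.0, 83.0, 133.2]
orientation: [[0.974, 0.224, -0.0], [0.224, -0.974, 0.002], [0.0, -0.002, -1.0]]
force: [-2.9, 4.5, 3.6]
gripper_width: 24.6
```

Call:
jog_arm --moves '[0,0.15,0,0,0,0,0.42,0,0.15,0,0,0,0,0.42,0,0,0,0,0,0,0.42]'

```text
time: 23.85
tcp_pos: [463.2, 81.5, 133.2]
orientation: [[0.975, 0.224, -0.001], [0.224, -0.975, 0.005], [-0.0, -0.005, -1.0]]
force: [-3.8, 8.4, 5.0]
gripper_width: 24.8
```

```bash
python3 -c "
from h import *
go([]);lever()"
```

```text
t 23.85 tcp [463.2  81.5 133.2] box [-90.1, -11.6] w 24.8 F [-3.8  8.4  5. ] q [-0.01  0.11  1.9   0.01  1.14  1.33]
R [[0.975, 0.224, -0.001], [0.224, -0.975, 0.005], [-0.0, -0.005, -1.0]]
side 339 [[-101.8, -37.8, 98.5], [-98.2, -12.3, 145.4], [-86.5, 3.8, 167.3]]
  centroid angle 1.737
  top face 109 [[-102.2, -37.6, 155.8], [-96.8, -5.3, 160.2], [-86.3, 7.8, 168.4]]
top few 0
```

```bash
cat >> h.py <<'E'
def hub(p,d,i,t=''):
    C=cloud(d,i);L=np.stack([(C-O)@BX,(C-O)@BY,C[...,2]],-1)
    m=(d>0)&(p.max(2)<90)&(np.hypot(L[...,1],L[...,2]-60)<20)&(L[...,0]<-75)&(L[...,0]>-115)
    x=L[m][:,0]; print(t,'hub',len(x),np.percentile(x,[3,10,25,50,75]).round(1).tolist())
def hubnow(): hub(*cam('side'),'now')
E
python3 -c "
from h import *
S=np.load('side0.npz');hub(S['p'],S['d'],robot.camera_info('side'),'start');hubnow();hubnow()"
```

```text
start hub 116 [-99.0, -98.5, -97.9, -97.5, -96.8]
now hub 104 [-98.7, -98.4, -97.8, -97.4, -96.8]
now hub 104 [-99.2, -98.4, -97.8, -97.2, -96.6]
```

The hub front is back at -97.4 mm, the same as at the start, so the handle has sprung fully out. The sideways force shows the notch holding it. I back off, retreat and verify.

Call:
jog_arm --moves '[0,-0.3,0,0,0,0,0.3,0,-0.3,0,0,0,0,0.3,0,0,0,0,0,0,0.3,0,0,0,0,0,0,0.3]'

```text
time: 24.45
tcp_pos: [462.8, 85.0, 132.9]
orientation: [[0.974, 0.225, 0.001], [0.225, -0.974, -0.001], [0.001, 0.001, -1.0]]
force: [-0.5, 0.3, -0.9]
gripper_width: 30.0
```

```bash
python3 -c "
from h import *
go([]);hubnow()"
```

```text
t 24.45 tcp [462.8  85.  132.9] box [-89.8, -8.1] w 30.0 F [-0.5  0.3 -0.9] q [-0.    0.11  1.9  -0.    1.14  1.34]
R [[0.974, 0.225, 0.001], [0.225, -0.974, -0.001], [0.001, 0.001, -1.0]]
now hub 108 [-98.7, -98.3, -97.8, -97.4, -96.9]
```

Call:
jog_arm --moves '[0,0,-1,0,0,0,0.3,0,0,-2,0,0,0,0.3,0,0,-3,0,0,0,0.3,0,0,-4,0,0,0,0.3,-2,0,-3,0,0,0,0.3,-3,0,0,0,0,0,0.3,-3,0,0,0,0,0,0.3,0,0,0,0,0,0,0.3,0,0,0,0,0,0,0.3]'

```text
time: 25.4
tcp_pos: [384.7, 67.2, 263.6]
orientation: [[0.975, 0.224, 0.003], [0.224, -0.975, -0.0], [0.002, 0.001, -1.0]]
force: [-0.7, -0.1, -0.2]
gripper_width: 30.1
```

```bash
python3 - <<'E'
from h import *
go([]);hubnow();lever()
p,d,i=cam('side');cv2.imwrite('pics/end.png',cv2.resize(p[80:330,140:350,::-1],None,fx=2.4,fy=2.4,interpolation=2))
E
```

```text
t 25.4 tcp [384.7  67.2 263.6] box [-169.8, -7.8] w 30.1 F [-0.7 -0.1 -0.2] q [-0.05 -0.23  1.92  0.    1.45  1.29]
R [[0.975, 0.224, 0.003], [0.224, -0.975, -0.0], [0.002, 0.001, -1.0]]
now hub 105 [-99.0, -98.5, -98.1, -97.5, -97.1]
side 308 [[-100.6, -20.2, 98.9], [-95.8, -13.7, 138.6], [-79.7, -0.4, 160.9]]
  centroid angle 1.731
  top face 83 [[-100.7, -20.4, 155.7], [-92.5, -12.7, 159.5], [-82.6, -2.4, 161.7]]
top 126 [[-99.6, -19.8, 101.2], [-89.3, -4.5, 156.0], [-72.8, 4.2, 161.4]]
  centroid angle 1.641
  top face 67 [[-99.1, -20.7, 155.8], [-89.4, -10.3, 159.3], [-80.3, -0.5, 162.3]]
```

View pics/end.png

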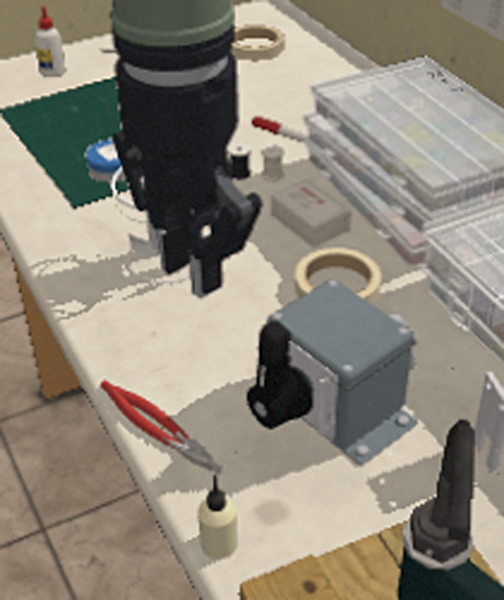

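```bash
python3 - <<'E'
from h import *
p,d,i=cam('top');C=cloud(d,i);P=C[(d>0)&(C[...,2]>104)&(C[...,2]<118)&(np.hypot(C[...,0]-497,C[...,1]-402)<70)]
print('tub rim',cv2.minAreaRect(P[:,:2].astype(np.float32)))
P=C[(d>0)&(C[...,2]>120)&(C[...,2]<150)&(np.hypot(C[...,0]-497,C[...,1]-402)<60)];print('plate',len(P),P.mean(0) if len(P) else '',P[:,2].max() if len(P) else '')
P0=np.load('top0.npz')
for n,(u,v,w,h) in dict(oiler=(500,390,30,30),pliers=(380,380,95,40),tape=(345,230,65,60)).items():
    s=np.s_[int(v*.64):int((v+h)*.64),int(u*.64):int((u+w)*.64)]
    print(n,'mean abs diff',np.abs(p[s].astype(int)-P0['p'][s]).mean().round(1))
cv2.imwrite('pics/endtop.png',cv2.resize(p[130:290,140:360,::-1],None,fx=3,fy=3))
E
```

```text
tub rim ((497.1207580566406, 401.84686279296875), (109.26982116699219, 107.59628295898438), 45.983306884765625)
plate 84 [495.13940851 400.76980086 133.96643579] 138.96190739204226
oiler mean abs diff 61.4
pliers mean abs diff 10.1
tape mean abs diff 3.5
```

View pics/endtop.png

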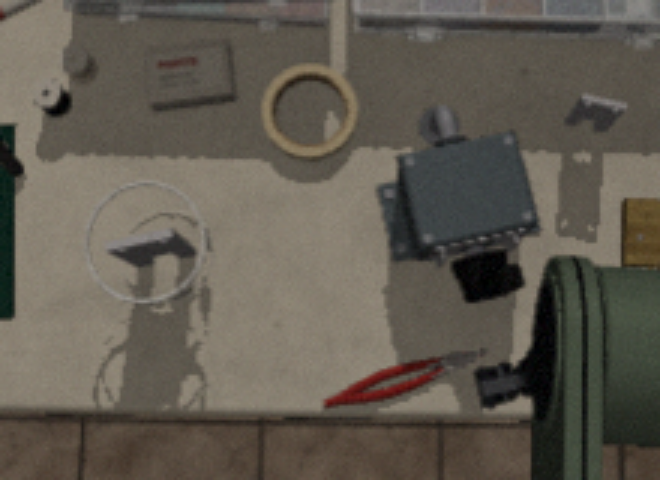

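The plate stands in the upright tub. The pliers and tape are in place, and the oiler, hidden by the arm here, stood unmoved in the side view. I hand the job in.

```bash
python3 -c "
from cell import robot
print(robot.hand_in())"
```

```text
the job is handed in; nothing more can be done
None
```

The job is done and handed in at about 25.5 s. The larger lock-off plate is in the empty tub, and the isolator handle is up and sprung fully out in its notch.

- **Plate:** I lifted it straight up off the shaft and let go of it in the tub. The last top view shows it inside, and the tub's rim had not moved (within 1 mm).
- **Handle:** I pressed it in and swung it while gripping the lever. That first sweep did not find the notch: the pads slipped, so the lever stood at about 1.60 rad and still pressed in, although the gripper's position suggested about 1.73. I then put the jaws loosely either side of the lever and swept again, and it sprang out.
- **Last handle check:** The hub front is at -97.5 mm, the same as at the start. The lever is at about 1.68 rad, inside the 1.45–1.69 range. Two rougher angle readings from partly hidden surfaces gave 1.64 and 1.73 rad.
- **Bystanders:** The pliers and tape look unmoved. The oil bottle was hidden by the arm in the last top view, so its picture comparison there did not match. The last side view shows it standing, but I did not measure its position again.

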